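Set the thickness-stop screw on the gauge tile

TASK

Two green slab-thickness stands are on the table; under the foot of one of them lies a brown test tile that serves as the gauge. Turn the red bar on top of that stand clockwise (seen from above) until the brass foot just drags on the tile, which is when the bar comes into line with the white line on the stand's arm; do not screw it down hard. Leave the tile where it lies and the other stand's screw as it is, and let go.

Things in the scene. Friction and masses are not known exactly. Their poses are not given: they have to be found in the camera images.
- bar_a (a point): Centre of the red bar on the screw to turn, on its vertical axis: 50 mm long (x, towards its white dot), 12 wide (y), 26 high (z up), centre 102.5 mm above the table, 26 mm above the green arm, on a 14 mm neck. Starts 0.8 to 1.4 rad anticlockwise of the arm's white line; at the line the dot is towards the column, away from the robot. Stiff (0.12 N m), stays put, does not rise or sink.
- foot_a: Brass foot under that screw, 24 mm disc; origin: centre of underside. Does not turn: x points along the arm's white line to the column (forward within 0.35 rad), z up. Sinks 5 mm per rad of clockwise turn, meets the tile 0.3 rad before the line, then is sprung: 17.5 N per rad, about 5 N at the line. End stop 0.9 rad past the line.
- gauge_tile: Brown test tile, 65 x 45 x 8 mm, loose and flat under the foot, long side (x) along the arm within 0.15 rad. Origin: centre of underside, z up. It lies on the base (112 x 84 mm, 12 mm high) of the fixed green stand, whose column stands at the back and whose arm (top at 76 mm, 38 mm wide round the screw) carries foot and screw.
- dot_b (a point): White dot on the red bar of the other, otherwise equal stand, whose gap is empty; 19 mm from that screw's axis, 115.5 mm above the table. To be left alone.
There are look-alikes about, which are no part of the job. Leave any orange look-alike of the gauge_tile alone. What is shaped like the part that bears bar_a but blue is not meant.

How it is judged:
At the end, for the whole second after the job is handed in: The foot bears on the brown tile with 0.5 to 10 N (bar from about 0.27 rad short of the white line to 0.27 rad past it), the tile is within 12 mm of where it lay, and the white dot of the other stand's bar is within 8 mm of where it was (contact force between foot_a and gauge_tile between 0.5 and 10 N and distance of gauge_tile from where it was at the start of the episode below 0.012 m and distance of dot_b from where it was at the start of the episode below 0.008 m); the robot touches nothing.
It fails at once if the foot is screwed down hard on the tile (over 15 N) (contact force between foot_a and gauge_tile above 15 N).
It fails at once if the other stand's screw is turned (its dot moves over 10 mm) (distance of dot_b from where it was at the start of the episode above 0.01 m).
It also fails if it takes over 34 s, if anything falls off the work surface, if the arm or the gripper's body presses on something with over 40 N, if the wrist force passes 120 N, or if a joint passes its speed limit or range.

ROBOT

A 6-joint arm with a two-finger parallel gripper is mounted at the origin on a cart in front of the work surface, level with it; the furniture and walls round the work are solid. World frame = base frame: x ahead of the robot, y to its left, z up, the work surface at z = 0. Lengths are in m, angles in rad, forces in N, time in s.
With the tool pointing down it reaches from about 0.25 to 0.85 m from the base axis. Payload 12.5 kg.
Tool frame: the origin (TCP) lies at the centre of the arm's flange, where the gripper is bolted on; the fingertips stand 186 mm ahead of it and the grasp point (between the pads) lies 167 mm ahead of it (manip.grip_point_offset is the distance from the TCP to the grasp point, in m); z points along the fingers, y is the direction in which the jaws open and shut (so a half turn about z gives the same grasp; the last joint's range is limited). The gripper opens to 93 mm and grips with 3 to 60 N. Pads are 15 mm wide; open, the fingers measure 128 mm over their backs; the gripper's body (75 mm by 188 mm) begins 65 mm behind the grasp point.
Start: joints at [-1.191, 0.351, 1.652, -0, 1.139, -0.085], TCP at [0.247, -0.492, 0.405] pointing down, gripper open.
Joint ranges: [-2.75, 2.75], [-0.79, 2.1], [0.01, 2.65], [-1.57, 4.71], [0.07, 3.14], [-2.87, 2.87]. Speed limits (rad/s): [2.22, 2.22, 2.79, 3.14, 3.14, 3.14].

INTERFACE

Orientations are given as a rotation vector (axis times angle).
In Python, from plant import manip gives the robot as it stands.
- The arm moves only by the tool send_rows, never from a script. Its argument "motion" is a list of rows, each a list of 3 entries, a list of its own where there are three numbers: the shift along the tool's x, y, z in cm, then the turn, a rotation vector about the tool's x, y, z in degrees, then the finger opening in cm, from 0 to 9.3. A call has 1 to 10 rows; each row is the pose to reach, as a shift and turn from the pose commanded when the call began, along the tool's axes at that moment; what a row does not reach only later rows make up. A row lasts 1/10 s, in which the tool goes at most 50 mm and 8.59 degrees, less where a joint would pass 70% of its speed; a pose out of reach is approached as far as the arm can. A call with a gripper value outside its range is refused whole. The fingers move at their own pace and stop on an object; "force" is the grip in N (left out, the last holds). Time passes only in rows, so rows that repeat a pose let the fingers close. It gives the time, the measured TCP pose, the force and the opening at its end, in the units of the state.
- manip.get_state(): the state, without advancing time (a new reading comes with each control period).
- manip.snapshot(name): name is "side" or "top"; returns the picture (384x512x3 uint8, red, green, blue); there is no depth.
- manip.camera_model(name): a dict with "camera_matrix" (3x3 intrinsics, pixels), "dist" ([k1, k2, p1, p2, k3] as OpenCV has them; the pictures are not rectified), "extrinsics" (4x4, takes a point from world to camera coordinates). Camera axes: x right, y down, z forward; pixel columns grow to the right and rows downward; lengths in m; the calibration is good to about 2 mm. A picture is of the moment at which its call begins. camera_model takes no time and is no camera call.
- manip.sign_off(): hands the job in, once; it reports no verdict.
Trained networks look in the newest picture that a camera, given by its name, has taken for a name from the list of things; names that differ only in an ending like _2 or _b are one class to them, and where a whole thing is asked for, a point or a joint stands for the part that bears it (a point fixed in the world has none). Each returns a list of dicts, best first, with "confidence" (0 to 1); they miss things now and then, are a little off and sometimes report something else, mostly with a low value. They report only what shows in the picture. A call takes as long as a camera call. They do not tell look-alikes from the thing itself.
- manip.look_for(camera, query): "extent" ([left, top, right, bottom] in pixels, round what is visible of it).
- manip.masks_of(camera, query): "region" (384x512 bool, what is visible of it) and "extent" ([left, top, right, bottom] in pixels, round what is visible of it).
The state is a dict: "t": time; "qpos": joint angles; "joint_velocities": joint speeds; "joint_torque": joint torques, N m; "eef_pos": TCP position; "eef_rot": TCP orientation; "contact_force": force on the tool from outside, world axes, zero at the start; "moment": the same for the moment, N m; "gripper_width": opening from 0.0 (shut) to 1.0 (fully open).
Only numpy, scipy, OpenCV 4.12 (cv2) and the standard library are available. Lean on these libraries where they do the work, as an engineer would, in place of code of your own. Each camera call takes 0.05 s, during which the arm holds its last target. There are 200 camera calls.

## Working session

There is one attempt and no reset: what is moved stays moved. The work goes in short steps, Python scripts to look and compute and a tool call to move; the robot and the scene stay as the last step left them, time stands still between calls to the robot, and variables do not carry over. Pictures are saved under pics/ and viewed, about 8 in all and at most 12, crops included, and the job is handed in when it is done.

Besides the shell and the picture viewer there is one more tool, called after ">>>" as name([rows], argument=value, ...), one row to a line, values as JSON. send_rows: Moves the arm, as the interface text tells. Its arguments: {"type":"object","properties":{"motion":{"type":"array","items":{"type":"array"}},"force":{"type":"number"}},"required":["motion"]}

```bash
mkdir -p pics; cat > h.py <<'E'
import numpy as np, cv2
from plant import manip
def ray(cam,uv):
    m=manip.camera_model(cam);K=np.array(m["camera_matrix"]);T=np.array(m["extrinsics"])
    p=cv2.undistortPoints(np.array([[uv]],float),K,np.array(m["dist"]))[0,0]
    R=T[:3,:3];return -R.T@T[:3,3],R.T@np.array([p[0],p[1],1])
def at_z(cam,uv,z):
    o,d=ray(cam,uv);return o+d*(z-o[2])/d[2]
def proj(cam,P):
    m=manip.camera_model(cam);T=np.array(m["extrinsics"])
    return cv2.projectPoints(np.array(P,float).reshape(-1,1,3),cv2.Rodrigues(T[:3,:3])[0],T[:3,3],np.array(m["camera_matrix"]),np.array(m["dist"]))[0][:,0]
def save(cam,name,crop=None,s=1):
    im=manip.snapshot(cam)
    if crop: im=im[crop[1]:crop[3],crop[0]:crop[2]]
    cv2.imwrite("pics/"+name,cv2.resize(im[:,:,::-1],None,fx=s,fy=s,interpolation=cv2.INTER_CUBIC))
E
python3 - <<'E'
from h import *
for c in("side","top"):
    save(c,c+"0.png",s=1.5)
    for q in("bar_a","gauge_tile","dot_b"):
        print(c,q,[(np.round(d["extent"]),round(d["confidence"],2)) for d in manip.look_for(c,q)])
    print(ray(c,(256,192)))
print(manip.get_state())
E
```

```text
side bar_a [(array([277., 141., 286., 158.]), 0.77), (array([222., 167., 231., 185.]), 0.54)]
side gauge_tile [(array([270., 176., 295., 189.]), 0.78), (array([317., 181., 346., 194.]), 0.74)]
side dot_b [(array([202., 217., 236., 242.]), 0.92)]
(array([0.13701558, 0.64670601, 0.52527124]), array([ 0.41798981, -0.74249563, -0.52353033]))
top bar_a [(array([239., 147., 265., 157.]), 0.57), (array([325., 173., 350., 181.]), 0.51)]
top gauge_tile [(array([316., 172., 349., 200.]), 0.64), (array([337., 226., 361., 256.]), 0.57)]
top dot_b [(array([150., 188., 175., 204.]), 0.71)]
(array([ 0.36985686, -0.01000551,  0.93808681]), array([ 0.13440575,  0.01462507, -0.99094445]))
{'t': 0.4, 'qpos': array([-1.19059182e+00,  3.50777185e-01,  1.65188763e+00,  3.43996269e-05,
        1.13906645e+00, -8.45681133e-02]), 'joint_velocities': array([-4.15912735e-04, -1.37112905e-03, -1.69114975e-03,  1.93825225e-05,
        8.19965045e-04,  1.81380785e-03]), 'joint_torque': array([ 1.35555652e-03, -4.96835303e+01, -2.85215914e+01,  6.99884724e-02,
        2.30359443e-02, -2.81470301e-05]), 'eef_pos': array([ 0.24655234, -0.4916135 ,  0.40465691]), 'eef_rot': array([-3.05701269e+00, -7.23455226e-01, -1.64702312e-05]), 'contact_force': array([ 0.32906073, -0.44354582,  0.20969976]), 'moment': array([-0.00974603,  0.08670722, -0.00635853]), 'gripper_width': 0.9993678652856527}
```

View pics/side0.png

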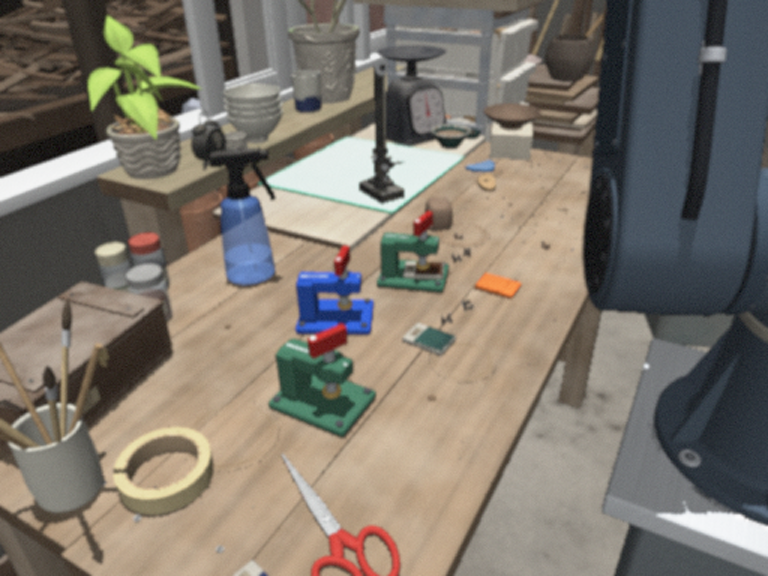

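View pics/top0.png

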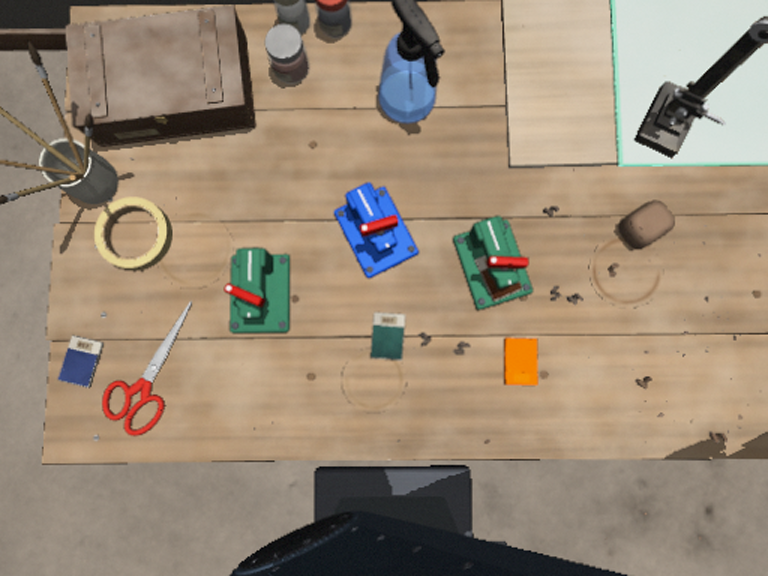

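The side view shows three stands. The brown tile is under the green one at about (277,175) native. In the top view that stand is at about (329,174) native, with its dot at the left end of the bar. The blue stand and the orange tile are look-alikes. Next I'll measure by colour.

```bash
python3 - <<'E'
from h import *
im=manip.snapshot("top");cv2.imwrite("pics/top1.png",cv2.resize(im[135:215,290:370,::-1],None,fx=7,fy=7,interpolation=cv2.INTER_CUBIC))
h=cv2.cvtColor(im,cv2.COLOR_RGB2HSV)
r=((h[...,0]<8)|(h[...,0]>172))&(h[...,1]>170)&(h[...,2]>90)
sub=np.zeros_like(r);sub[140:215,300:365]=r[140:215,300:365]
ys,xs=np.nonzero(sub);P=np.array([at_z("top",(x,y),.1155)[:2] for x,y in zip(xs,ys)])
(c,s,a)=cv2.minAreaRect(P.astype(np.float32));print("bar",len(P),c,s,a,P.mean(0))
w=(h[...,1]<70)&(h[...,2]>150)
for y,x in zip(*np.nonzero(w[140:205,300:365])):
    print((x+300,y+140),at_z("top",(x+300,y+140),.0765)[:2].round(4),at_z("top",(x+300,y+140),.1155)[:2].round(4))
g=(h[...,0]>55)&(h[...,0]<95)&(h[...,1]>100);
g2=np.zeros_like(g);g2[135:215,295:365]=g[135:215,295:365]
print("green px",np.argwhere(g2).min(0),np.argwhere(g2).max(0))
print(cv2.Rodrigues(manip.get_state()["eef_rot"])[0].round(3))
E
```

```text
bar 133 (0.5140892863273621, -0.15372665226459503) (0.0469093918800354, 0.011490191332995892) 87.68374633789062 [ 0.51379708 -0.156604  ]
(np.int64(342), np.int64(142)) [ 0.5856 -0.1699] [ 0.5758 -0.1626]
(np.int64(343), np.int64(143)) [ 0.5835 -0.1718] [ 0.5738 -0.1644]
(np.int64(345), np.int64(143)) [ 0.5834 -0.1757] [ 0.5738 -0.1682]
(np.int64(317), np.int64(146)) [ 0.5781 -0.1199] [ 0.5687 -0.1149]
(np.int64(317), np.int64(147)) [ 0.576  -0.1198] [ 0.5667 -0.1149]
(np.int64(318), np.int64(147)) [ 0.576  -0.1218] [ 0.5667 -0.1168]
(np.int64(325), np.int64(147)) [ 0.5758 -0.1357] [ 0.5665 -0.1301]
(np.int64(326), np.int64(147)) [ 0.5758 -0.1377] [ 0.5665 -0.132 ]
(np.int64(314), np.int64(148)) [ 0.5741 -0.1138] [ 0.5648 -0.1091]
(np.int64(315), np.int64(148)) [ 0.574  -0.1158] [ 0.5648 -0.111 ]
(np.int64(325), np.int64(148)) [ 0.5738 -0.1357] [ 0.5645 -0.13  ]
(np.int64(326), np.int64(148)) [ 0.5737 -0.1377] [ 0.5645 -0.1319]
(np.int64(313), np.int64(149)) [ 0.5721 -0.1118] [ 0.5629 -0.1072]
(np.int64(314), np.int64(149)) [ 0.572  -0.1138] [ 0.5629 -0.1091]
(np.int64(325), np.int64
[... 4666 characters left out ...]
int64(328), np.int64(174)) [ 0.5211 -0.1399] [ 0.5142 -0.1341]
(np.int64(329), np.int64(174)) [ 0.5211 -0.1419] [ 0.5142 -0.1359]
(np.int64(330), np.int64(174)) [ 0.521  -0.1439] [ 0.5142 -0.1378]
(np.int64(339), np.int64(186)) [ 0.4969 -0.1607] [ 0.4911 -0.1539]
(np.int64(339), np.int64(187)) [ 0.4949 -0.1606] [ 0.4892 -0.1538]
(np.int64(340), np.int64(187)) [ 0.4949 -0.1626] [ 0.4892 -0.1557]
(np.int64(339), np.int64(188)) [ 0.4929 -0.1605] [ 0.4873 -0.1537]
(np.int64(340), np.int64(188)) [ 0.4929 -0.1625] [ 0.4873 -0.1556]
(np.int64(339), np.int64(189)) [ 0.4909 -0.1605] [ 0.4854 -0.1537]
green px [145 303] [205 353]
[[ 0.894  0.448 -0.   ]
 [ 0.448 -0.894  0.   ]
 [ 0.    -0.    -1.   ]]
```

View pics/top1.png

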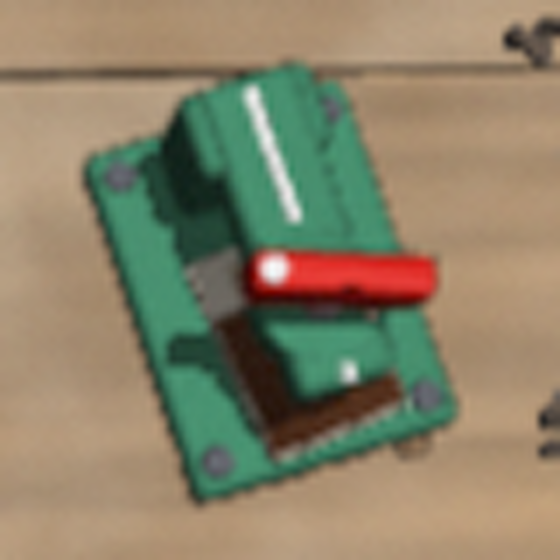

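The crop shows the white line from (253,90) to (293,218), with its front mark at (348,370). That puts the line's heading at about 0.30 rad. The bar's dot is at (274,268), so the bar's heading is about 1.48 rad and its centre about (0.514, -0.1545). The centre lies on the line, and the difference of about 1.18 rad is within the stated 0.8 to 1.4 rad. I'll move to a hover with tool y at -5°.

>>> send_rows([
  [[4,-1.8,0],[0,0,-6],5],
  [[8,-3.7,0],[0,0,-12],5],
  [[12,-5.5,1],[0,0,-18],5],
  [[16,-7.4,2],[0,0,-24],5],
  [[20,-9.2,3],[0,0,-30],5],
  [[24,-11,4],[0,0,-36],5],
  [[28,-13,5],[0,0,-42],5],
  [[32,-14.8,6],[0,0,-48],5],
  [[36,-16.6,7],[0,0,-54],5],
  [[39,-18.2,7],[0,0,-58.5],5],
], force=40)

```text
t: 1.45
eef_pos: [0.5146, -0.1521, 0.3336]
eef_rot: [-2.307, -2.13, 0.001]
contact_force: [0.5, -0.2, 0.0]
gripper_width: 0.534
```

>>> send_rows([
  [[0,0,0],[0,0,0],5],
  [[0,0,0],[0,0,0],5],
  [[0,0,0],[0,0,0],5],
])

```text
t: 1.75
eef_pos: [0.5132, -0.1548, 0.3348]
eef_rot: [2.315, 2.123, -0.0]
contact_force: [0.1, 0.1, -0.1]
gripper_width: 0.534
```

```bash
python3 - <<'E'
from h import *
s=manip.get_state();R=cv2.Rodrigues(s["eef_rot"])[0];print(s["t"],s["eef_pos"],R.round(3),s["gripper_width"])
print(R.T@(np.array([.514,-.1545,.2695])-s["eef_pos"])*100)
for c,n in(("top",[290,110,400,215]),("side",[215,100,345,215])): save(c,c+"2.png",n,4)
a=cv2.imread("pics/top2.png");b=cv2.imread("pics/side2.png")
h=max(a.shape[0],b.shape[0]);p=lambda i:cv2.copyMakeBorder(i,0,h-i.shape[0],0,0,0)
m=np.hstack([p(a),p(b)]);cv2.imwrite("pics/both2.png",cv2.resize(m,None,fx=.82,fy=.82))
E
```

```text
1.75 [ 0.513172   -0.15483756  0.33482792] [[ 0.086  0.996 -0.   ]
 [ 0.996 -0.086 -0.   ]
 [-0.    -0.    -1.   ]] 0.533509674020948
[0.04172943 0.07968167 6.53278431]
```

View pics/both2.png

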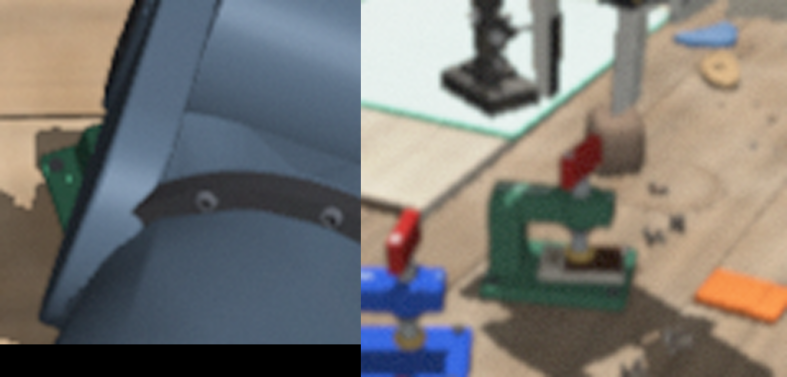

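In the side view the fingers, at (545,60) and (627,70), straddle the bar at (580,165). The top view is blocked by the arm. The residual offset is under 1 mm, so I'll descend and grip.

>>> send_rows([
  [[0,0.1,1.5],[0,0,0],5],
  [[0,0.1,3],[0,0,0],5],
  [[0,0.1,4.5],[0,0,0],5],
  [[0,0.1,5.5],[0,0,0],5],
  [[0,0.1,6.4],[0,0,0],5],
  [[0,0.1,6.4],[0,0,0],5],
  [[0,0.1,6.4],[0,0,0],3],
])

```text
t: 2.55
eef_pos: [0.5147, -0.1544, 0.271]
eef_rot: [2.314, 2.125, 0.0]
contact_force: [-0.3, -1.0, 0.0]
gripper_width: 0.487
```

>>> send_rows([
  [[0,0,0],[0,0,0],2],
  [[0,0,0],[0,0,0],1.5],
  [[0,0,0],[0,0,0],0.5],
  [[0,0,0],[0,0,0],0.5],
  [[0,0,0],[0,0,0],0.5],
  [[0,0,0],[0,0,0],0.5],
  [[0,0,0],[0,0,0],0.5],
])

```text
t: 3.25
eef_pos: [0.5155, -0.1542, 0.2712]
eef_rot: [2.311, 2.123, 0.003]
contact_force: [7.1, -0.1, -2.5]
gripper_width: 0.13
```

```bash
python3 - <<'E'
from h import *
s=manip.get_state();R=cv2.Rodrigues(s["eef_rot"])[0];print(s["t"],s["eef_pos"],R[:,1].round(3),s["gripper_width"]*93,s["contact_force"],s["moment"])
save("side","side3.png",[215,100,345,215],5)
E
```

```text
3.25 [ 0.51547738 -0.15423635  0.27116318] [ 0.996 -0.085  0.004] 12.113644610651289 [ 7.10224982 -0.122944   -2.50254176] [ 0.02227325 -1.33159609  0.08586008]
```

View pics/side3.png

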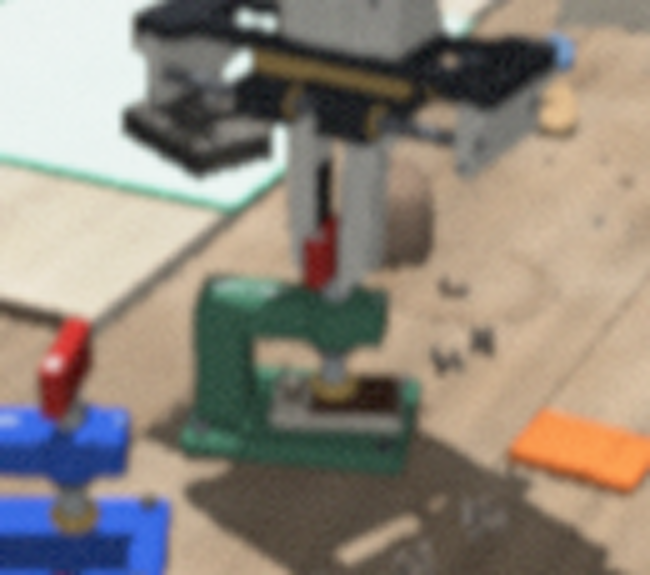

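The grip is on the bar: 12.1 mm opening, matching its width. The picture shows the fingers on the red bar at (320,250). I'll turn it 68° clockwise (+ about tool z) in two calls and shift about 1 mm to relieve the side load.

>>> send_rows([
  [[0,0.1,0],[0,0,3],0.5],
  [[0,0.1,0],[0,0,7],0.5],
  [[0,0.1,0],[0,0,11],0.5],
  [[0,0.1,0],[0,0,15],0.5],
  [[0,0.1,0],[0,0,19],0.5],
  [[0,0.1,0],[0,0,23],0.5],
  [[0,0.1,0],[0,0,27],0.5],
  [[0,0.1,0],[0,0,31],0.5],
  [[0,0.1,0],[0,0,35],0.5],
  [[0,0.1,0],[0,0,39],0.5],
])

```text
t: 4.3
eef_pos: [0.516, -0.1544, 0.2712]
eef_rot: [2.891, 1.226, 0.002]
contact_force: [2.6, 0.4, -0.2]
gripper_width: 0.128
```

```bash
python3 - <<'E'
from h import *
s=manip.get_state();R=cv2.Rodrigues(s["eef_rot"])[0];print(s["t"],s["eef_pos"],np.degrees(np.arctan2(R[1,1],R[0,1])),s["gripper_width"]*93,s["contact_force"],s["moment"])
E
```

```text
4.3 [ 0.51603935 -0.15436924  0.27115386] -44.01967440571683 11.937829366396608 [ 2.55498778  0.3516698  -0.16492303] [-0.03507536 -0.5010813   0.13695425]
```

>>> send_rows([
  [[0,0,0],[0,0,4],0.5],
  [[0,0,0],[0,0,8],0.5],
  [[0,0,0],[0,0,12],0.5],
  [[0,0,0],[0,0,16],0.5],
  [[0,0,0],[0,0,20],0.5],
  [[0,0,0],[0,0,23],0.5],
  [[0,0,0],[0,0,26],0.5],
  [[0,0,0],[0,0,28],0.5],
  [[0,0,0],[0,0,28],0.5],
  [[0,0,0],[0,0,28],0.5],
])

```text
t: 5.3
eef_pos: [0.516, -0.1545, 0.2711]
eef_rot: [3.101, 0.496, 0.003]
contact_force: [4.3, -2.8, 0.4]
gripper_width: 0.135
```

>>> send_rows([
  [[0,0,0],[0,0,0],2],
  [[0,0,0],[0,0,0],4],
  [[0,0,0],[0,0,0],4],
  [[0,0,0],[0,0,0],4],
  [[0,0,-2],[0,0,0],4],
  [[0,0,-5],[0,0,0],4],
  [[0,0,-8],[0,0,0],4],
  [[0,0,-12],[0,0,0],4],
  [[0,0,-15],[0,0,0],4],
])

```text
t: 6.2
eef_pos: [0.5154, -0.1542, 0.4229]
eef_rot: [3.102, 0.495, 0.001]
contact_force: [0.1, 0.8, 0.2]
gripper_width: 0.43
```

>>> send_rows([
  [[-3,2,0],[0,0,0],4],
  [[-7,5,0],[0,0,0],4],
  [[-11,8,0],[0,0,0],4],
  [[-15,12,0],[0,0,0],4],
  [[-18,16,0],[0,0,0],4],
  [[-20,20,0],[0,0,0],4],
  [[-20,24,0],[0,0,0],4],
  [[-20,26,0],[0,0,0],4],
  [[-20,26,0],[0,0,0],4],
  [[-20,26,0],[0,0,0],4],
])

```text
t: 7.2
eef_pos: [0.4063, -0.4632, 0.4202]
eef_rot: [-3.101, -0.495, 0.001]
contact_force: [-0.5, 0.1, -0.1]
gripper_width: 0.43
```

```bash
python3 - <<'E'
from h import *
s=manip.get_state();print(s["t"],s["eef_pos"])
for c,n in(("top",[290,135,370,215]),("side",[225,120,315,210])): save(c,c+"4.png",n,5)
a=cv2.imread("pics/top4.png");b=cv2.imread("pics/side4.png")[:400]
cv2.imwrite("pics/both4.png",cv2.resize(np.hstack([a,b]),None,fx=.94,fy=.94))
im=manip.snapshot("top");h=cv2.cvtColor(im,cv2.COLOR_RGB2HSV)
w=((h[...,1]<70)&(h[...,2]>150)).astype(np.uint8)
n,l,st,ce=cv2.connectedComponentsWithStats(w[140:195,322:345])
for i in range(1,n):
    if st[i,4]>3: uv=ce[i]+[322,140];print(st[i,4],uv.round(1),at_z("top",uv,.0765)[:2].round(4),at_z("top",uv,.1155)[:2].round(4))
r=((h[...,0]<8)|(h[...,0]>172))&(h[...,1]>170)&(h[...,2]>90)
ys,xs=np.nonzero(r[140:215,300:365]);P=np.array([at_z("top",(x+300,y+140),.1155)[:2] for x,y in zip(xs,ys)])
print(cv2.minAreaRect(P.astype(np.float32)))
E
```

```text
7.2 [ 0.40625772 -0.46319404  0.42022971]
44 [327.9 155.2] [ 0.5591 -0.141 ] [ 0.5506 -0.1351]
9 [335. 164.] [ 0.541  -0.1544] [ 0.5333 -0.1479]
((0.5130847692489624, -0.15418098866939545), (0.046324122697114944, 0.01181657612323761), 20.25400733947754)
```

View pics/both4.png

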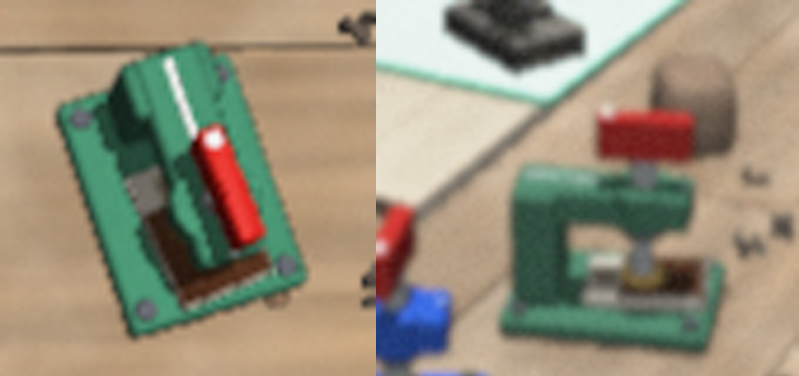

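The bar now lies along the white line, with its dot at (212,138) in the left crop next to the line's end. The heading is 0.30 to 0.35 rad against about 0.30 for the line. In the right crop the foot rests on the tile at (640,270), and the tile has not visibly moved. The arm is clear, so I'll hand in.

```bash
python3 -c "
from plant import manip
print(manip.sign_off())"
```

```text
the job is handed in; nothing more can be done
None
```

I turned the red bar on the green stand with the brown tile about 67° clockwise, until it lined up with the white line. Then I let go, moved the arm clear and handed the job in at about 7.3 s; no verdict is reported.

- **Bar angle:** three readings of the bar's heading gave 0.30 rad (dot to centre), 0.31 rad (gripper angle at release) and 0.35 rad (outline fit, which also catches some of the side face). The line is at about 0.30 rad, so all three are well inside the ±0.27 rad window.
- **Foot and tile:** the last pictures show the foot down on the tile, and by eye the tile looks to be where it lay. The contact force can't be measured directly; from the bar angle it should be about 5 N.
- **Other stand:** the arm never went near the other green stand, so I did not measure its dot again.

No check failed. The only disagreement was the 0.05 rad spread between the angle readings.

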